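# Read a test block on two faces of a slant-bed contact reader

## Task

Lay the dark metal test block on the reader's sloping deck and press one of its long sides squarely against the spring bar, with the bar pushed fully in for about a second. Then turn the block a quarter turn and press its square end against the middle of the bar in the same way, and leave it lying flat on the deck with the square end still against the bar. Leave the bottles and the beaker where they stand.

Things in the scene. Friction and masses are not known exactly. Their poses are not given: they have to be found in the camera images.
- tab (a point): Centre of the lifting tab of the loose dark grey metal test block (about 0.35 kg), on the block's upright centre line, 46 mm above its underside. Block axes: z up, x along its length to the rounded end, y across. The tab is a plate on the middle of the block's top: 36 mm along x, 12 mm thick along y, from 28 to 64 mm above the underside. The block starts flat on the bench.
- square_end (a point): Centre of the block's square end face: 45 mm from the centre line along the block's -x, 14 mm above the underside; block axes. The block is 90 long, 45 wide, 28 mm high; from above it is a D: square end at x = -45, half round of radius 22.5 mm reaching x = +45 mm. The flat long sides (y = +22.5 and -22.5 mm) run from x = -45 to +22.5 mm.
- deck: The reader's fixed flat deck, sloping 30 degrees, rising away from the robot. Origin on its surface below the middle of the spring bar's face when the bar is out, 60 mm above the bench. x up the slope, y along the bar, z square out of the deck. Free surface: x 0 to 142 mm, y -95 to +95 mm. A low electronics head, 12 mm above the deck, closes the top edge from x = 142 to 176 mm.
- bar (a joint): Travel of the spring bar in m: 0 out, 0.006 fully in (down the slope, along the deck's -x). Its spring pushes back with about 1 N at the start and 2 N when fully in, where it meets a hard stop. It springs out again when let go; the released block keeps it in, wholly or partly, by weight and friction.
- bar_face (a point): Middle of the bar's face, looking up the slope, 8 mm above the deck, moving with the bar; deck axes. Steel bar, 80 mm along y, 2 to 13 mm above the deck. Behind it a fixed back-stop (deck x -31 to -17, y -65 to +65 mm) and a guide cheek on each side (46 to 58 mm from the middle, x -27 to -9 mm), all 14 mm high. The block meets the bar before these.
- big_mid (a point): Centre of the larger white plastic bottle, 72 mm across and 150 mm high, half-way up; bystander.
- small_mid (a point): Centre of the smaller white plastic bottle, 60 mm across and 120 mm high, half-way up; bystander.
- beaker_mid (a point): Centre of the glass beaker, 68 mm across and 90 mm high, half-way up; bystander.
There are look-alikes about, which are no part of the job. What is shaped like the part that bears tab but pink is not meant.

How it is judged:
On the way, in this order (a step that is already met when the one before it is completed fails the run):
1. the block lies flat on the deck with a long side squarely against the bar, and the bar is fully in (value of joint bar above 0.0048 m and angle between the z axis of tab and the z axis of deck, either way round below 0.1 rad and angle between the x axis of tab and the y axis of deck, either way round below 0.105 rad and x of tab in the frame of deck between 0.012 and 0.019 m and y of tab in the frame of deck between -0.03 and 0.03 m and z of tab in the frame of deck between 0.04 and 0.052 m), for 0.3 s.
2. after a quarter turn the block lies flat on the deck with its square end against the bar, and the bar is fully in (value of joint bar above 0.0048 m and angle between the z axis of tab and the z axis of deck, either way round below 0.1 rad and angle between the x axis of tab and the x axis of deck, either way round below 0.105 rad and y of square_end in the frame of deck between -0.02 and 0.02 m and x of square_end in the frame of deck between -0.0085 and -0.0035 m and z of tab in the frame of deck between 0.04 and 0.052 m), for 0.3 s.
At the end, for the whole second after the job is handed in: Block released, flat on the deck (within 5 degrees), its length along the slope (within 6 degrees), square end at the bar: at most 20 mm off the bar's middle and at most 3 mm up the slope from the face of the bar when out. Bottles and beaker within 20 mm of their starts (angle between the z axis of tab and the z axis of deck, either way round below 0.1 rad and angle between the x axis of tab and the x axis of deck, either way round below 0.105 rad and y of square_end in the frame of deck between -0.02 and 0.02 m and x of square_end in the frame of deck between -0.0085 and 0.003 m and z of tab in the frame of deck between 0.042 and 0.049 m and distance of each of big_mid, small_mid, beaker_mid from where it was at the start of the episode below 0.02 m); the robot touches nothing.
It fails at once if the larger bottle is moved more than 20 mm or tipped (distance of big_mid from where it was at the start of the episode above 0.02 m or angle between big_mid's own z axis and vertical above 0.3 rad).
It fails at once if the smaller bottle is moved more than 20 mm or tipped (distance of small_mid from where it was at the start of the episode above 0.02 m or angle between small_mid's own z axis and vertical above 0.3 rad).
It fails at once if the beaker is moved more than 20 mm or tipped (distance of beaker_mid from where it was at the start of the episode above 0.02 m or angle between beaker_mid's own z axis and vertical above 0.3 rad).
It also fails if it takes over 53 s, if anything falls off the work surface, if the arm or the gripper's body presses on something with over 40 N, if the wrist force passes 120 N, or if a joint passes its speed limit or range.

## Robot

A 7-joint arm with a two-finger parallel gripper is mounted at the origin on the work surface. World frame = base frame: x ahead of the robot, y to its left, z up, the work surface at z = 0. Lengths are in m, angles in rad, forces in N, time in s.
With the tool pointing down it reaches from about 0.4 to 0.85 m from the base axis. Payload 4.5 kg.
Tool frame: the origin (TCP) lies between the finger pads; the fingertips stand 19 mm ahead of it and the grasp point (between the pads) is the TCP (r.nose_length is the distance from the TCP to the fingertips, in m); z points along the fingers, x is the direction in which the jaws open and shut, and the axes are right-handed (so a half turn about z gives the same grasp; the last joint's range is limited). The gripper opens to 88 mm and grips with 3 to 60 N. Pads are 18 mm wide; open, the fingers measure 123 mm over their backs; the gripper's body (75 mm by 187 mm) begins 45 mm behind the grasp point.
Start: joints at [-1.313, 0.689, -0.195, 1.565, 0.157, 0.902, -0.215], TCP at [0.139, 0.609, 0.258] pointing down, gripper open.
Joint ranges: [-3.01, 3.01], [-0.46, 2.08], [-1.47, 1.51], [0.13, 2.56], [-1, 4.14], [0.04, 2.09], [-2.66, 2.66]. Speed limits (rad/s): [2.57, 2.57, 3.14, 3.14, 3.14, 3.14, 3.14].

## Interface

Orientations are given as a unit quaternion [x, y, z, w].
In Python, from plant import get_state, vision, r gives the robot as it stands.
- The arm moves only by the tool play_rows, never from a script. Its argument "deltas" is a list that holds one entry, the list of rows, each a list of 7 numbers: the gripper command: -1 is fully open, 1 is shut, values between are in proportion, then the shift along the tool's x, y, z normalised to -1 to 1, where 1 is 300 mm, then the turn, a rotation vector about the tool's x, y, z normalised to -1 to 1, where 1 is pi rad. A call has 1 to 5 rows; each row is the pose to reach, as a shift and turn from the pose measured when the call began, along the tool's axes at that moment, turning the shorter way round; what a row does not reach only later rows make up. A row lasts 1/8 s, in which the tool goes at most 62.5 mm and 10.7 degrees, less where a joint would pass 70% of its speed; a pose out of reach is approached as far as the arm can. A call with a number of a shift or a turn outside -1 to 1 is refused whole. A call with a gripper value outside its range is refused whole. The fingers move at their own pace and stop on an object; "force" is the grip in N (left out, the last holds). Time passes only in rows, so rows that repeat a pose let the fingers close. It gives the time, the measured TCP pose, the force and the opening at its end, in the units of the state.
- get_state(): the state, without advancing time (a new reading comes with each control period).
- vision.snapshot(name): name is "side" or "top" or "wrist"; returns the picture (480x640x3 uint8, red, green, blue); there is no depth.
- vision.camera_model(name): a dict with "vfov" (degrees; the focal length in pixels is half the picture's height over the tangent of half this angle, whatever the lens; pixels are square), "cx", "cy" (the principal point, pixels), "k1" (the pictures are not rectified: a ray, as slopes to the right and down, at radius r is drawn at 1 + k1 r^2 times it, then the intrinsics apply), "world_to_cam" (4x4, takes a point from world to camera coordinates). Camera axes: x right, y up, looking along -z (the intrinsics and any distortion apply to the point x, -y, -z); pixel columns grow to the right and rows downward; lengths in m; the calibration is good to about 2 mm. A picture is of the moment at which its call begins: read the wrist's pose just before it. camera_model takes no time and is no camera call; for the wrist camera it gives the pose at the moment of the call.
- r.finish_job(): hands the job in, once; it reports no verdict.
The state is a dict: "clock": time; "q": joint angles; "qd": joint speeds; "joint_torque": joint torques, N m; "tool_pos": TCP position; "eef_rot": TCP orientation; "contact_force": force on the tool from outside, world axes, zero at the start; "moment": the same for the moment, N m; "opening": opening from 0.0 (shut) to 1.0 (fully open).
Only numpy, scipy, OpenCV 4.12 (cv2) and the standard library are available. Lean on these libraries where they do the work, as an engineer would, in place of code of your own. Each camera call takes 0.05 s, during which the arm holds its last target.

## Working session

There is one attempt and no reset: what is moved stays moved. The work goes in short steps, Python scripts to look and compute and a tool call to move; the robot and the scene stay as the last step left them, time stands still between calls to the robot, and variables do not carry over. Pictures are saved under pics/ and viewed, and the job is handed in when it is done.

Besides the shell and the picture viewer there is one more tool, called after "Request:" as name([rows], argument=value, ...), one row to a line, values as JSON. play_rows: Moves the arm, as the interface text tells. Scaled input: -1 to 1 covers 300 mm each way for a shift and pi rad each way for a turn. Its arguments: {"type":"object","properties":{"deltas":{"type":"array"},"force":{"type":"number"}},"required":["deltas"]}

```bash
ls; mkdir -p pics; python3 - <<'E'
from plant import get_state, vision, r
import cv2
s=get_state(); print(s)
for n in ["side","top","wrist"]:
    m=vision.camera_model(n); print(n,m)
    cv2.imwrite(f"pics/{n}0.png",vision.snapshot(n)[:,:,::-1])
print(r.nose_length)
E
```

```text
pics
{'clock': 0.0, 'q': array([-1.31321205,  0.68998885, -0.19450601,  1.56633081,  0.15733318,
        0.90251133, -0.2150897 ]), 'qd': array([-3.43544747e-04, -6.97441415e-04,  5.28534760e-04, -6.65468269e-06,
       -5.60246019e-04, -2.30386202e-04, -1.26615429e-03]), 'joint_torque': array([-3.56909650e-04, -5.27561402e+01, -1.26701362e+00, -1.53426468e+01,
       -5.26816165e-02,  6.61947968e-03,  1.73245576e-04]), 'tool_pos': array([0.13862712, 0.60882164, 0.2569103 ]), 'eef_rot': array([ 7.81605798e-01,  6.23772014e-01, -6.66040463e-04,  6.37302282e-04]), 'contact_force': array([ 0.71497336, -1.30673551, -0.35137717]), 'moment': array([ 0.00131181, -0.02255343, -0.07897074]), 'opening': 1.0001793188723385}
side {'vfov': 57.544001762382955, 'cx': 317.85899441152156, 'cy': 237.2776326349874, 'k1': -0.10975982494742771, 'world_to_cam': array([[ 0.92244419, -0.38568886,  0.01846104, -0.47571666],
       [ 0.25370388,  0.64143345,  0.72401483, -0.17959529],
       [-0.29108599, -0.66317964,  0.68953732, -0.77016363],
       [ 0.        ,  0.        ,  0.        ,  1.        ]])}
top {'vfov': 54.922855549341726, 'cx': 325.33708836779965, 'cy': 240.78421603483235, 'k1': -0.04216433586020372, 'world_to_cam': array([[ 0.01756251, -0.99972633,  0.01545393, -0.00903589],
       [ 0.99818901,  0.01842073,  0.05726586, -0.51087463],
       [-0.05753487,  0.01442021,  0.99823935, -0.89755438],
       [ 0.        ,  0.        ,  0.        ,  1.        ]])}
wrist {'vfov': 67.93625363805573, 'cx': 322.82070203399115, 'cy': 238.8409499281832, 'k1': -0.009667274350229882, 'world_to_cam': array([[ 0.22079441,  0.97531964, -0.00119472, -0.6247476 ],
       [-0.94138393,  0.21279135, -0.26175589,  0.03575491],
       [-0.25504143,  0.05891892,  0.96513337, -0.3895009 ],
       [ 0.        ,  0.        ,  0.        ,  1.        ]])}
0.019
```

View pics/side0.png

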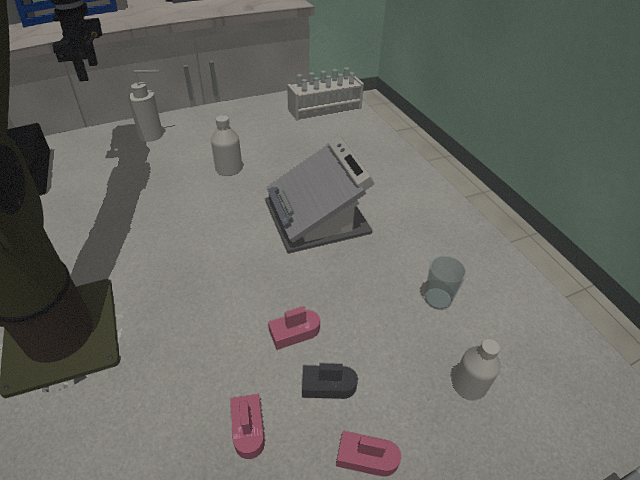

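View pics/top0.png

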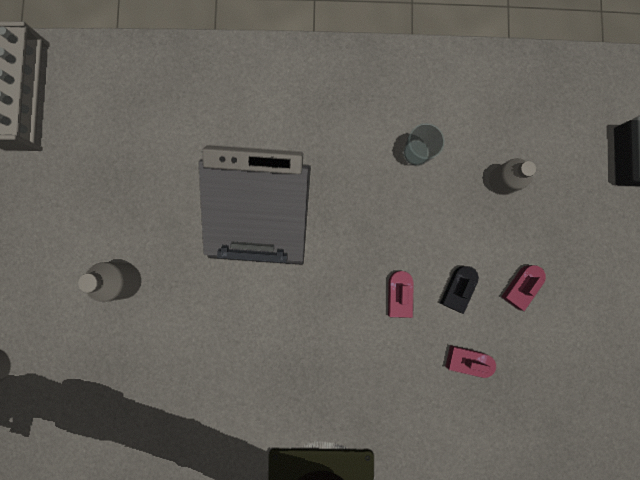

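View pics/wrist0.png

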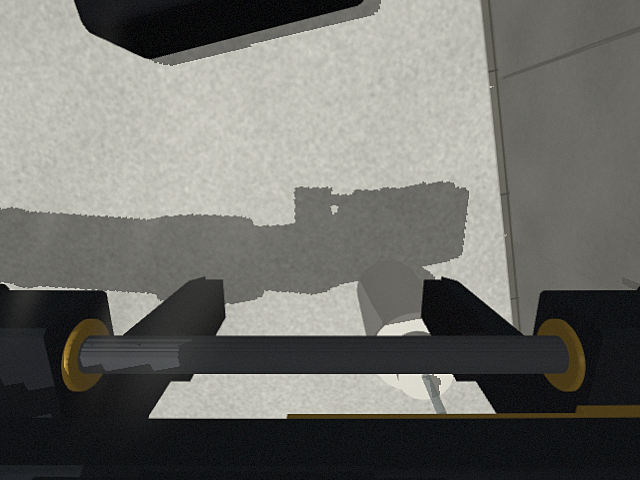

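```bash
cat > h.py <<'E'
import numpy as np, cv2
from plant import get_state, vision, r
from scipy.spatial.transform import Rotation as R
class Cam:
    def __init__(s,n):
        m=vision.camera_model(n); s.T=np.array(m["world_to_cam"]); s.f=240/np.tan(np.radians(m["vfov"])/2)
        s.K=np.array([[s.f,0,m["cx"]],[0,s.f,m["cy"]],[0,0,1]]); s.k=m["k1"]; s.d=np.array([s.k,0,0,0])
        s.C=-s.T[:3,:3].T@s.T[:3,3]
    def ray(s,uv):
        uv=np.atleast_2d(np.array(uv,float)).reshape(-1,1,2)
        p=cv2.undistortPoints(uv,s.K,s.d)[:,0]
        d=np.c_[p[:,0],-p[:,1],-np.ones(len(p))]@s.T[:3,:3]
        return d
    def onz(s,uv,z):
        d=s.ray(uv); return s.C+d*((z-s.C[2])/d[:,2])[:,None]
    def onplane(s,uv,p0,n):
        d=s.ray(uv); return s.C+d*(((p0-s.C)@n)/(d@n))[:,None]
    def proj(s,P):
        P=np.atleast_2d(P)@s.T[:3,:3].T+s.T[:3,3]
        P=P*[1,-1,-1]
        return cv2.projectPoints(P,np.zeros(3),np.zeros(3),s.K,s.d)[0][:,0]
def tri(cs,uvs):
    A=np.zeros((3,3));b=np.zeros(3)
    for c,uv in zip(cs,uvs):
        d=c.ray(uv)[0]; d/=np.linalg.norm(d); M=np.eye(3)-np.outer(d,d); A+=M; b+=M@c.C
    return np.linalg.solve(A,b)
E
python3 - <<'E'
import cv2,numpy as np
t=cv2.imread('pics/top0.png');s=cv2.imread('pics/side0.png')
def crop(im,x0,y0,w,h,k,n):
    c=cv2.resize(im[y0:y0+h,x0:x0+w],None,fx=k,fy=k,interpolation=cv2.INTER_CUBIC)
    c=np.clip(c.astype(float)*1.6+15,0,255).astype(np.uint8)
    cv2.imwrite(n,c)
crop(t,185,135,140,140,4,'pics/tdeck.png')
crop(s,255,130,130,130,4,'pics/sdeck.png')
crop(t,430,255,60,65,9,'pics/tblk.png')
crop(s,290,350,80,60,9,'pics/sblk.png')
E
```

```text
(no output)
```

View pics/tdeck.png

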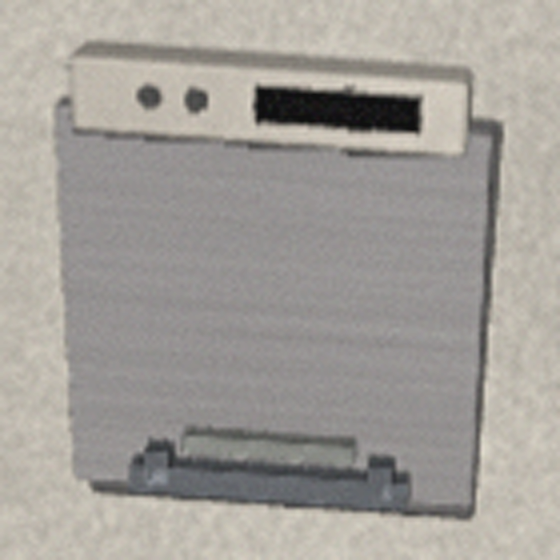

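View pics/sdeck.png

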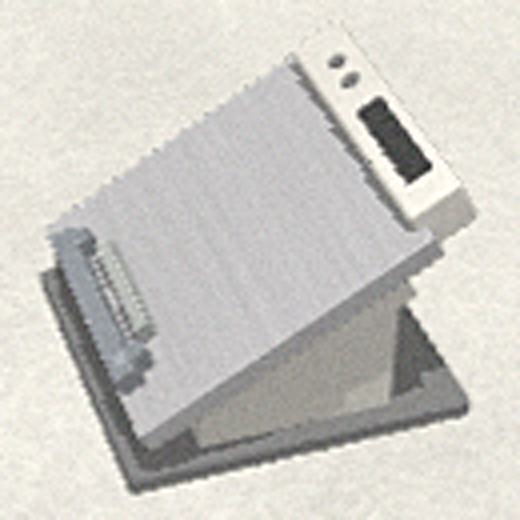

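View pics/tblk.png

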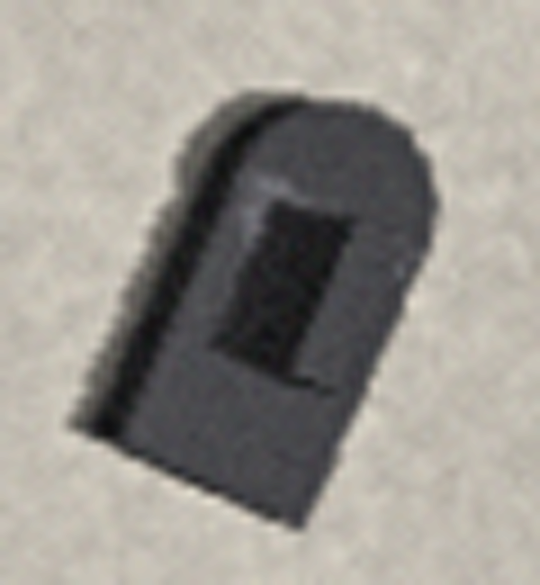

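View pics/sblk.png

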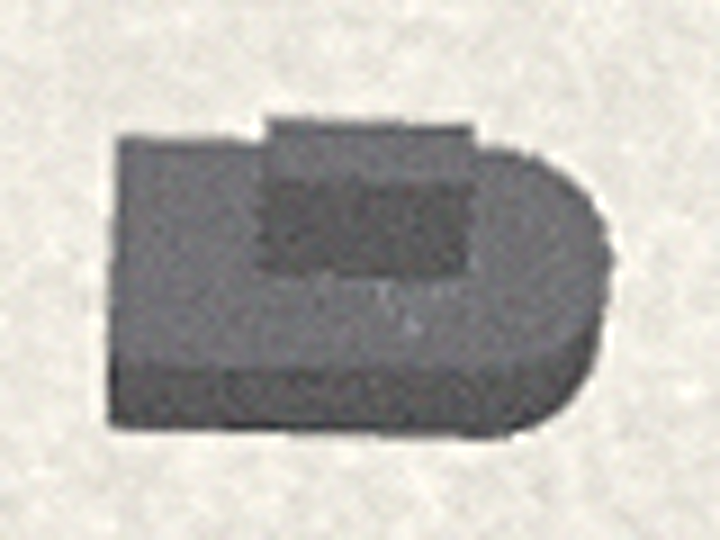

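```bash
cat > m.py <<'E'
from h import *
T=Cam("top");S=Cam("side")
t=lambda x,y:(x/4+185-.375,y/4+135-.375); s=lambda x,y:(x/4+255-.375,y/4+130-.375)
P={}
for n,a,b in [("UL",(57,103),(290,58)),("LL",(75,478),(50,232)),("LR",(471,508),(145,440)),("UR",(497,122),(437,243)),
 ("headL",(72,130),(300,60)),("headR",(467,152),(412,228))]:
    P[n]=tri([T,S],[t(*a),s(*b)]); print(n,P[n].round(4), "res",(T.proj(P[n])-t(*a)).round(1),(S.proj(P[n])-s(*b)).round(1))
for a,b in [("UL","UR"),("LL","LR"),("LL","UL"),("LR","UR"),("headL","headR")]:
    d=P[b]-P[a];print(a,b,np.linalg.norm(d).round(4),(d/np.linalg.norm(d)).round(3), np.degrees(np.arctan2(d[1],d[0])).round(2))
b=lambda x,y,k=9:(x/9+430-.44,y/9+255-.44); c=lambda x,y:(x/9+290-.44,y/9+350-.44)
print("camS",S.C,"camT",T.C)
print("blk top z28", T.onz([b(128,440),b(303,528),b(435,215)],.028).round(4))
print("side z28", S.onz([c(118,137),c(110,365)],.028).round(4),"z0",S.onz([c(110,428)],0).round(4))
print("tab top", T.onz([b(275,205),b(355,212),b(295,378),b(213,345)],.064).round(4))
print("tab side", S.onz([c(267,118),c(473,122),c(468,182),c(262,180)],.064).round(4))
E
python3 m.py
```

```text
UL [0.637  0.2274 0.1258] res [[-1.   2.6]] [[ 2.  -0.2]]
LL [0.4806 0.2344 0.0358] res [[ 0.2 -0.5]] [[-0.4  0. ]]
LR [0.4703 0.0433 0.038 ] res [[ 0.3 -0.8]] [[-0.8  0. ]]
UR [0.6328 0.0342 0.1287] res [[-0.8  1.9]] [[ 1.7 -0.2]]
headL [0.6307 0.2167 0.1311] res [[ 0.5 -1.2]] [[-1.   0.1]]
headR [0.621  0.0458 0.1328] res [[-0.2  0.4]] [[ 0.4 -0. ]]
UL UR 0.1933 [-0.022 -1.     0.015] -91.23
LL LR 0.1914 [-0.054 -0.998  0.012] -93.08
LL UL 0.1806 [ 0.866 -0.039  0.499] -2.59
LR UR 0.1863 [ 0.872 -0.049  0.487] -3.22
headL headR 0.1712 [-0.057 -0.998  0.009] -93.25
camS [ 0.26020225 -0.57903703  0.66986844] camT [0.45846746 0.01332018 0.92536942]
blk top z28 [[ 0.3923 -0.2323  0.028 ]
 [ 0.3738 -0.2707  0.028 ]
 [ 0.4419 -0.2995  0.028 ]]
side z28 [[ 0.3909 -0.2325  0.028 ]
 [ 0.3732 -0.274   0.028 ]] z0 [[ 0.3736 -0.2722  0.    ]]
tab top [[ 0.4441 -0.2531  0.064 ]
 [ 0.4429 -0.27    0.064 ]
 [ 0.4083 -0.2575  0.064 ]
 [ 0.4149 -0.2402  0.064 ]]
tab side [[ 0.4088 -0.2581  0.064 ]
 [ 0.4415 -0.2723  0.064 ]
 [ 0.4358 -0.2826  0.064 ]
 [ 0.4034 -0.2689  0.064 ]]
```

```bash
cat >> h.py <<'E'
def yawdown(deg):  # tool x at yaw deg, z down
    a=np.radians(deg);x=np.array([np.cos(a),np.sin(a),0]);z=np.array([0,0,-1.]);return np.c_[x,np.cross(z,x),z]
def goal(pos,Rm):
    s=get_state();R0=R.from_quat(s["eef_rot"]);p=np.array(s["tool_pos"])
    sh=R0.inv().apply(np.array(pos)-p)/.3; rv=(R0.inv()*R.from_matrix(Rm)).as_rotvec()/np.pi
    print("row",sh.round(4).tolist(),rv.round(4).tolist(),"| mm",(sh*300).round(1),"deg",np.degrees(np.linalg.norm(rv)*np.pi).round(1), "rows",max(np.linalg.norm(sh)*300/62.5,np.linalg.norm(rv)*180/10.7).round(1))
E
python3 - <<'E'
from h import *
W=Cam("wrist");s=get_state();R0=R.from_quat(s["eef_rot"])
print("cam in tool",R0.inv().apply(W.C-s["tool_pos"]))
print(Cam("top").onz([(100,283),(405,150)],0.1), Cam("top").onz([(515,172)],.06))
goal([.40,.13,.36],yawdown(72))
E
```

```text
cam in tool [ 0.00044224 -0.06820206 -0.12754725]
[[ 0.42307639  0.40262873  0.1       ]
 [ 0.67429355 -0.14076458  0.1       ]] [[ 0.64744157 -0.36129138  0.06      ]]
row [-1.3639, 1.2038, -0.341] [0.0001, 0.0004, 0.0288] | mm [-409.2  361.1 -102.3] deg 5.2 rows 8.9
```

Request:
play_rows([
  [[-1, -0.3, 0.25, -0.34, 0, 0, 0.015], [-1, -0.68, 0.6, -0.34, 0, 0, 0.015], [-1, -0.68, 0.6, -0.34, 0, 0, 0.015], [-1, -0.9, 0.8, -0.34, 0, 0, 0.03], [-1, -1, 0.88, -0.34, 0, 0, 0.03]],
])

```text
clock: 0.78
tool_pos: [0.279, 0.3512, 0.3477]
eef_rot: [0.81, 0.586, -0.0, 0.001]
contact_force: [1.0, 0.3, 0.5]
opening: 1.001
```

```bash
python3 - <<'E'
from h import *
goal([.40,.13,.36],yawdown(72)); print(get_state()["clock"])
E
```

```text
row [-0.5741, 0.6139, -0.0401] [0.0002, 0.0002, -0.0013] | mm [-172.2  184.2  -12. ] deg 0.3 rows 4.0
0.775
```

Request:
play_rows([
  [[-1, -0.57, 0.61, -0.04, 0, 0, 0], [-1, -0.57, 0.61, -0.04, 0, 0, 0], [-1, -0.57, 0.61, -0.04, 0, 0, 0], [-1, -0.57, 0.61, -0.04, 0, 0, 0], [-0.3, -0.57, 0.61, -0.04, 0, 0, 0]],
])

```text
clock: 1.4
tool_pos: [0.401, 0.1267, 0.36]
eef_rot: [0.813, 0.582, -0.0, 0.002]
contact_force: [-0.8, 2.0, 0.2]
opening: 0.912
```

```bash
python3 - <<'E'
from h import *
import pickle
W=Cam("wrist"); im=vision.snapshot("wrist"); pickle.dump(W,open("w1.pkl","wb"))
cv2.imwrite("pics/w1.png",im[:,:,::-1]); print(get_state()["tool_pos"],W.C)
E
```

```text
[0.40004042 0.12922644 0.35991928] [0.33636781 0.14945706 0.48740018]
```

View pics/w1.png

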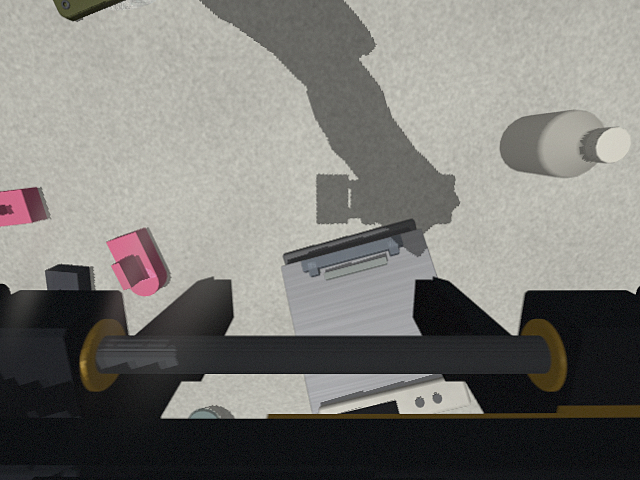

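```bash
python3 - <<'E'
import cv2,numpy as np
def crop(f,x0,y0,w,h,k,n):
    im=cv2.imread(f);c=cv2.resize(im[y0:y0+h,x0:x0+w],None,fx=k,fy=k,interpolation=cv2.INTER_CUBIC)
    cv2.imwrite(n,np.clip(c.astype(float)*1.4,0,255).astype(np.uint8))
crop('pics/w1.png',275,205,170,110,4.5,'pics/w1c.png')
crop('pics/top0.png',200,230,115,45,6.9,'pics/t1c.png')
E
```

```text
(no output)
```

View pics/w1c.png

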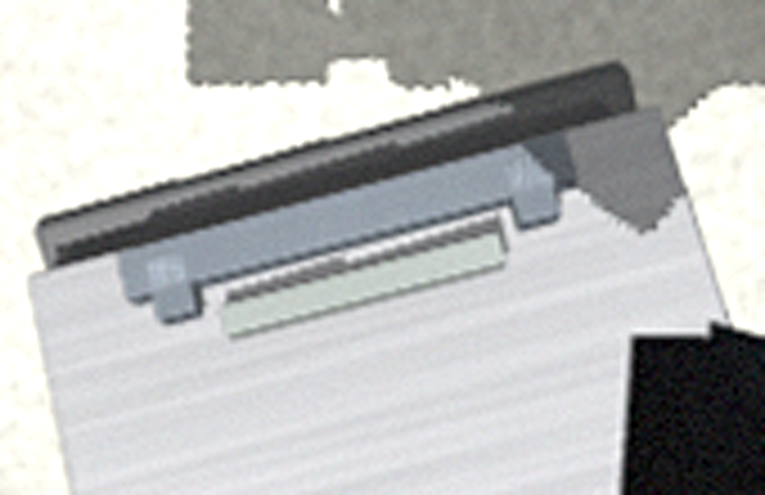

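View pics/t1c.png

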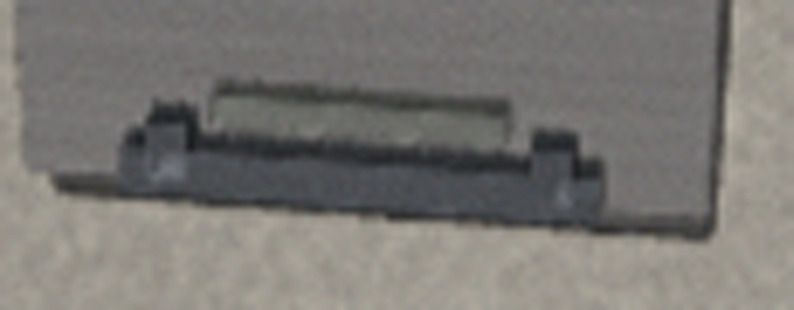

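```bash
cat > m2.py <<'E'
from h import *
import pickle
W=pickle.load(open("w1.pkl","rb"));T=Cam("top")
w=lambda x,y:(x/4.5+275-.39,y/4.5+205-.39); t=lambda x,y:(x/6.9+200-.43,y/6.9+230-.43)
for n,P,off in [("wrist",W.onz([w(232,338),w(505,266)],.0713),.0065),("top",T.onz([t(511,106),t(213,93)],.0617),.001),
  ("wrist backstop rear z14? edge", W.onz([w(122,255),w(525,148)],.06-.0155+.0121),0),
  ("wrist decklower", W.onz([w(30,275),w(660,108)],.06-.0175),0)]:
    d=P[1]-P[0];psi=np.arctan2(-d[0],d[1]);m=P.mean(0)[:2]+off*np.array([np.cos(psi),np.sin(psi)])
    print(n,"len",np.linalg.norm(d).round(4),"psi",np.degrees(psi).round(2),"O",m.round(4))
E
python3 m2.py
```

```text
wrist len 0.0778 psi -2.97 O [0.5038 0.1375]
top len 0.0809 psi -1.44 O [0.5007 0.1378]
wrist backstop rear z14? edge len 0.117 psi -3.16 O [0.4702 0.1341]
wrist decklower len 0.1884 psi -3.2 O [0.4737 0.1396]
```

```bash
python3 - <<'E'
from h import *
goal([.4235,-.2703,.20],yawdown(66.6)); goal([.4235,-.2703,.050],yawdown(66.6))
E
```

```text
row [-1.2367, 0.4979, 0.5352] [0.0003, 0.0004, 0.0268] | mm [-371.   149.4  160.6] deg 4.8 rows 6.9
row [-1.236, 0.4974, 1.0352] [0.0003, 0.0004, 0.0268] | mm [-370.8  149.2  310.6] deg 4.8 rows 8.1
```

Request:
play_rows([
  [[-0.3, -0.2, 0.08, 0, 0, 0, 0.027], [-0.3, -1, 0.4, 0.35, 0, 0, 0.027], [-0.3, -1, 0.4, 0.45, 0, 0, 0.027], [-0.3, -1, 0.4, 0.5, 0, 0, 0.027], [-0.3, -1, 0.4, 0.5, 0, 0, 0.027]],
])

```text
clock: 2.08
tool_pos: [0.4166, -0.148, 0.2385]
eef_rot: [0.835, 0.55, 0.001, 0.001]
contact_force: [-0.4, -0.0, -0.0]
opening: 0.654
```

```bash
python3 - <<'E'
from h import *
goal([.4235,-.2703,.16],yawdown(66.6))
E
```

```text
row [-0.3658, 0.1814, 0.2619] [0.0006, -0.0001, 0.0011] | mm [-109.7   54.4   78.6] deg 0.2 rows 2.3
```

Request:
play_rows([
  [[-0.3, -0.366, 0.181, 0.262, 0, 0, 0.001], [-0.3, -0.366, 0.181, 0.262, 0, 0, 0.001], [-0.3, -0.366, 0.181, 0.262, 0, 0, 0.001], [-0.3, -0.366, 0.181, 0.262, 0, 0, 0.001]],
])

```text
clock: 2.58
tool_pos: [0.4237, -0.2692, 0.1594]
eef_rot: [0.836, 0.549, 0.001, -0.0]
contact_force: [0.6, 0.6, 0.0]
opening: 0.65
```

```bash
python3 - <<'E'
from h import *
goal([.4235,-.2703,.051],yawdown(66.6))
W=Cam("wrist"); cv2.imwrite("pics/w2.png",vision.snapshot("wrist")[:,:,::-1])
print(W.proj([[.4235,-.2703,.064]]))
E
```

```text
row [-0.004, 0.0007, 0.3612] [0.0001, -0.0004, 0.0002] | mm [ -1.2   0.2 108.4] deg 0.1 rows 1.7
[[320.40938038 250.76650008]]
```

View pics/w2.png

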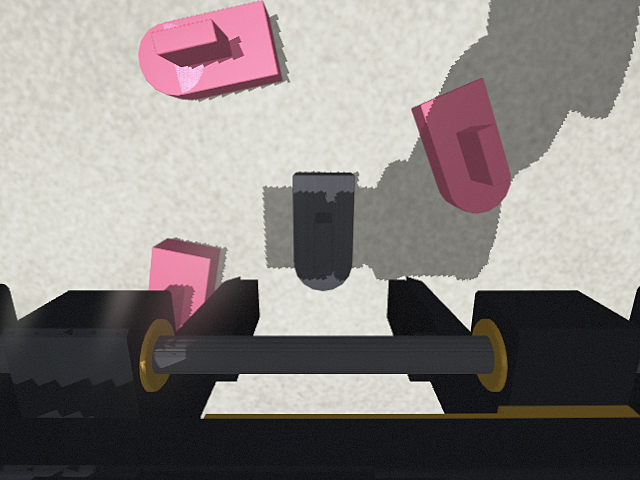

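```bash
python3 - <<'E'
from h import *
im=cv2.imread('pics/w2.png')[160:300,280:370]
c=cv2.resize(im,None,fx=4,fy=4,interpolation=cv2.INTER_CUBIC).astype(float)
cv2.imwrite('pics/w2c.png',np.clip((c-10)*3,0,255).astype(np.uint8))
W=Cam("wrist")
# predicted with yaw -23.4
a=np.radians(-23.4);x=np.array([np.cos(a),np.sin(a),0]);y=np.array([-x[1],x[0],0]);o=np.array([.4235,-.2703,0])
for n,q in [("tip",(45,0,28)),("sqL",(-45,22.5,28)),("sqR",(-45,-22.5,28)),("tab+",(18,0,64)),("tab-",(-18,0,64))]:
    print(n,(W.proj([o+q[0]/1e3*x+q[1]/1e3*y+[0,0,q[2]/1e3]])[0]).round(1))
E
```

```text
tip [319.  291.7]
sqL [350.3 176.1]
sqR [287.8 175.9]
tab+ [318.6 276.1]
tab- [318.6 223.7]
```

View pics/w2c.png

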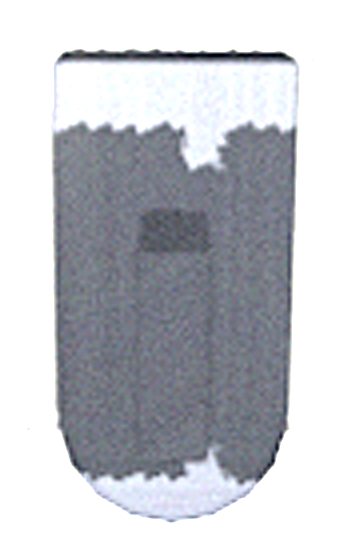

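Request:
play_rows([
  [[-0.3, 0.004, 0, 0.18, 0, 0, 0], [-0.3, 0.004, 0, 0.33, 0, 0, 0], [-0.3, 0.004, 0, 0.361, 0, 0, 0], [-0.3, 0.004, 0, 0.361, 0, 0, 0], [0.2, 0.004, 0, 0.361, 0, 0, 0]],
], force=10)

```text
clock: 3.25
tool_pos: [0.4259, -0.2669, 0.0536]
eef_rot: [0.835, 0.55, 0.002, 0.001]
contact_force: [-0.1, -0.9, 0.7]
opening: 0.558
```

Request:
play_rows([
  [[1, 0, 0, 0, 0, 0, 0], [1, 0, 0, 0, 0, 0, 0], [1, 0, 0, 0, 0, 0, 0], [1, 0, 0, 0, 0, 0, 0]],
], force=40)

```text
clock: 3.75
tool_pos: [0.4257, -0.2675, 0.0538]
eef_rot: [0.835, 0.55, 0.002, 0.002]
contact_force: [-0.1, -1.3, 3.0]
opening: 0.132
```

```bash
python3 - <<'E'
from h import *
s=get_state();print(s)
Rt=R.from_quat(s["eef_rot"]).as_matrix();print(Rt.round(3))
E
```

```text
{'clock': 3.75, 'q': array([ 0.4838452 ,  0.89201271, -0.02244997,  2.07149653,  0.09212462,
        0.17449721,  1.54389323]), 'qd': array([-0.00041991, -0.00263431,  0.00011644,  0.00029784, -0.00215696,
       -0.00020995,  0.00061997]), 'joint_torque': array([-4.01242152e-01, -4.77879739e+01,  6.24336507e-01, -3.22785728e+00,
       -6.28007110e-02,  2.18713854e-02, -9.68867156e-03]), 'tool_pos': array([ 0.4257415 , -0.26752962,  0.05381547]), 'eef_rot': array([0.83514165, 0.55002994, 0.00175067, 0.00155343]), 'contact_force': array([-0.05162871, -1.31105684,  2.98543662]), 'moment': array([-0.25693588,  0.08523008,  0.02363547]), 'opening': 0.13186605507510873}
[[ 0.395  0.919  0.005]
 [ 0.919 -0.395 -0.001]
 [ 0.001  0.005 -1.   ]]
```

```bash
cat >> h.py <<'E'
def tilt(J,az,out,right):
    """tool at yaw J, leaned so z points 'out' deg radially (azimuth az) and 'right' deg to the right"""
    a=np.radians(az);rad=np.array([np.cos(a),np.sin(a),0]);rt=np.array([np.sin(a),-np.cos(a),0])
    o,g=np.radians(out),np.radians(right)
    v=rad*o+rt*g; th=np.linalg.norm(v)
    if th<1e-9: return yawdown(J)
    v=v/th; ax=np.cross([0,0,-1.],v); return R.from_rotvec(ax*th).as_matrix()@yawdown(J)
def wgoal(az,rw,zw,J,out,right,d=.31):
    a=np.radians(az);M=tilt(J,az,out,right);p=np.array([rw*np.cos(a),rw*np.sin(a),zw])+d*M[:,2];print(p.round(3));goal(p,M)
E
python3 - <<'E'
from h import *
wgoal(-30,.40,.47,66.6,0,0)
E
```

```text
[ 0.346 -0.2    0.16 ]
row [0.1028, -0.3302, -0.3553] [0.0014, -0.0004, 0.0008] | mm [  30.8  -99.1 -106.6] deg 0.3 rows 2.4
```

Request:
play_rows([
  [[1, 0, 0, -0.2, 0, 0, 0], [1, 0.05, -0.17, -0.355, 0, 0, 0], [1, 0.103, -0.33, -0.355, 0, 0, 0], [1, 0.103, -0.33, -0.355, 0, 0, 0], [1, 0.103, -0.33, -0.355, 0, 0, 0]],
], force=50)

```text
clock: 4.38
tool_pos: [0.3473, -0.2002, 0.1599]
eef_rot: [0.835, 0.55, 0.002, 0.002]
contact_force: [0.1, -0.0, -3.8]
opening: 0.132
```

```bash
python3 - <<'E'
from h import *
s=get_state();print(s["q"].round(3),s["contact_force"],s["opening"])
wgoal(-30,.40,.47,66.6,5.5,12)
wgoal(-30,.40,.47,66.6,11,22)
wgoal(-30,.40,.47,66.6,20,22)
E
```

```text
[ 0.425  0.621 -0.026  2.32   0.071  0.196  1.499] [ 0.05900076 -0.02072799 -3.78330303] 0.13229678708399134
[ 0.34  -0.27   0.168]
row [-0.2252, 0.0696, -0.0277] [-0.0208, -0.0702, 0.0007] | mm [-67.6  20.9  -8.3] deg 13.2 rows 1.2
[ 0.339 -0.329  0.188]
row [-0.4052, 0.1433, -0.094] [-0.0447, -0.1289, 0.0005] | mm [-121.6   43.   -28.2] deg 24.6 rows 2.3
[ 0.379 -0.35   0.201]
row [-0.4176, 0.2955, -0.1354] [-0.0944, -0.1347, 0.0004] | mm [-125.3   88.7  -40.6] deg 29.6 rows 2.8
```

Request:
play_rows([
  [[1, -0.22, 0.07, -0.03, -0.02, -0.07, 0], [1, -0.4, 0.143, -0.094, -0.045, -0.129, 0], [1, -0.4, 0.143, -0.094, -0.045, -0.129, 0], [1, -0.418, 0.295, -0.135, -0.094, -0.135, 0], [1, -0.418, 0.295, -0.135, -0.094, -0.135, 0]],
])

```text
clock: 5.0
tool_pos: [0.3325, -0.324, 0.1841]
eef_rot: [0.82, 0.536, -0.135, 0.145]
contact_force: [-0.6, 0.0, -3.0]
opening: 0.131
```

```bash
python3 - <<'E'
from h import *
s=get_state();print(s["q"].round(3),s["contact_force"],s["opening"])
wgoal(-30,.40,.47,66.6,20,22)
wgoal(-30,.40,.47,66.6,30,14)
wgoal(-30,.40,.47,66.6,33,3)
E
```

```text
[0.174 0.67  0.395 2.307 1.056 0.159 0.59 ] [-0.59807573  0.04179285 -3.01053515] 0.1306954565167992
[ 0.379 -0.35   0.201]
row [-0.0342, 0.1813, -0.028] [-0.0646, -0.0114, 0.0107] | mm [-10.3  54.4  -8.4] deg 12.0 rows 1.1
[ 0.443 -0.339  0.21 ]
row [0.0694, 0.3669, -0.0859] [-0.1235, 0.0248, 0.024] | mm [ 20.8 110.1 -25.8] deg 23.1 rows 2.2
[ 0.485 -0.298  0.21 ]
row [0.238, 0.4414, -0.1477] [-0.1471, 0.0825, 0.0315] | mm [ 71.4 132.4 -44.3] deg 30.9 rows 2.9
```

Request:
play_rows([
  [[1, -0.034, 0.181, -0.028, -0.065, -0.011, 0.011], [1, -0.034, 0.181, -0.028, -0.065, -0.011, 0.011], [1, 0.069, 0.367, -0.086, -0.123, 0.025, 0.024], [1, 0.069, 0.367, -0.086, -0.123, 0.025, 0.024], [1, 0.069, 0.367, -0.086, -0.123, 0.025, 0.024]],
])

```text
clock: 5.62
tool_pos: [0.4478, -0.3386, 0.2109]
eef_rot: [0.801, 0.526, 0.012, 0.286]
contact_force: [-0.2, -0.9, -3.0]
opening: 0.135
```

```bash
python3 - <<'E'
from h import *
s=get_state();print(s["q"].round(3),s["contact_force"],s["opening"])
wgoal(-30,.40,.47,66.6,30,14)
wgoal(-30,.40,.47,66.6,33,3)
wgoal(-20,.40,.47,66.6,33,-5)
E
```

```text
[ 0.527  0.622 -0.18   2.301  2.191  0.485 -0.575] [-0.20504501 -0.90564798 -3.02466152] 0.13510011765967958
[ 0.443 -0.339  0.21 ]
row [-0.0061, -0.0128, -0.003] [0.0017, -0.0017, -0.0006] | mm [-1.8 -3.9 -0.9] deg 0.5 rows 0.1
[ 0.485 -0.298  0.21 ]
row [0.1716, 0.0639, -0.0199] [-0.0206, 0.0539, 0.0171] | mm [51.5 19.2 -6. ] deg 10.8 rows 1.0
[ 0.543 -0.17   0.211]
row [0.6178, 0.1071, -0.1482] [-0.0219, 0.1267, 0.0359] | mm [185.3  32.1 -44.5] deg 24.0 rows 3.1
```

```bash
cat >> h.py <<'E'
PSI=np.radians(-3.1);O=np.array([.5025,.1375,.06])
yd=np.array([-np.sin(PSI),np.cos(PSI),0]);c,s_=np.cos(np.pi/6),.5
xd=np.array([c*np.cos(PSI),c*np.sin(PSI),s_]);zd=np.cross(xd,yd);D=np.c_[xd,yd,zd]
R1=np.c_[-xd,yd,-zd];R2=np.c_[yd,xd,-zd]
def dpos(x,y,z): return O+D@np.array([x,y,z])/1e3
def rep():
    s=get_state();p=D.T@(s["tool_pos"]-O)*1e3;M=D.T@R.from_quat(s["eef_rot"]).as_matrix()
    print("t",round(s["clock"],2),"deck mm",p.round(1),"F deck",(D.T@s["contact_force"]).round(2),"open",round(s["opening"],3),"q",s["q"].round(2));print(M.round(3).tolist())
E
python3 - <<'E'
from h import *
rep(); P=dpos(40,0,140);print(P)
goal(P,R1)
s=get_state();R0=R.from_quat(s["eef_rot"]);rv=(R0.inv()*R.from_matrix(R1)).as_rotvec()
for f in (.4,.75):
  goal(np.array(s["tool_pos"])*(1-f)+P*f+[0,0,.03],(R0*R.from_rotvec(rv*f)).as_matrix())
E
```

```text
t 5.62 deck mm [  50.4 -478.4  145.1] F deck [-1.65 -0.92 -2.54] open 0.135 q [ 0.53  0.62 -0.18  2.3   2.19  0.49 -0.58]
[[0.205, 0.971, -0.121], [0.873, -0.237, -0.426], [-0.443, -0.018, -0.896]]
[0.46719276 0.13941217 0.20124356]
row [1.3922, -0.4122, -0.6606] [-0.1358, 0.0985, -0.5636] | mm [ 417.7 -123.6 -198.2] deg 105.9 rows 9.9
row [0.5288, -0.1178, -0.3479] [-0.0543, 0.0394, -0.2255] | mm [ 158.6  -35.4 -104.4] deg 42.3 rows 4.0
row [1.0161, -0.2621, -0.5791] [-0.1018, 0.0738, -0.4227] | mm [ 304.8  -78.6 -173.7] deg 79.4 rows 7.4
```

```bash
python3 - <<'E'
from h import *
P=dpos(40,0,140)
s=get_state();R0=R.from_quat(s["eef_rot"]);rv=(R0.inv()*R.from_matrix(R1)).as_rotvec()
f=.4
goal(np.array(s["tool_pos"])*(1-f)+P*f+[0.07,0,.02],(R0*R.from_rotvec(rv*f)).as_matrix())
E
```

```text
row [0.6422, 0.0615, -0.2453] [-0.0543, 0.0394, -0.2255] | mm [192.7  18.5 -73.6] deg 42.3 rows 4.0
```

Request:
play_rows([
  [[1, 0.16, 0.015, -0.061, -0.013, 0.01, -0.056], [1, 0.32, 0.03, -0.123, -0.027, 0.02, -0.112], [1, 0.48, 0.045, -0.184, -0.04, 0.03, -0.168], [1, 0.642, 0.06, -0.245, -0.054, 0.039, -0.225], [1, 0.642, 0.06, -0.245, -0.054, 0.039, -0.225]],
])

```text
clock: 6.25
tool_pos: [0.5284, -0.1426, 0.2264]
eef_rot: [0.538, 0.786, 0.007, 0.305]
contact_force: [0.6, -0.1, -2.2]
opening: 0.131
```

```bash
python3 - <<'E'
from h import *
rep(); P=dpos(55,0,140);print(P)
goal(P,R1)
E
```

```text
t 6.25 deck mm [ 118.7 -278.3  123.6] F deck [-0.58 -0.02 -2.21] open 0.131 q [ 0.11  0.59 -0.17  2.36  2.22  0.54 -0.24]
[[-0.479, 0.877, 0.03], [0.836, 0.466, -0.29], [-0.268, -0.114, -0.957]]
[0.48016413 0.13870967 0.20874356]
row [0.8625, 0.2397, -0.3277] [-0.0795, 0.0586, -0.3371] | mm [258.7  71.9 -98.3] deg 63.2 rows 5.9
```

Request:
play_rows([
  [[1, 0.15, 0.04, -0.06, -0.013, 0.01, -0.056], [1, 0.3, 0.08, -0.12, -0.027, 0.02, -0.112], [1, 0.45, 0.12, -0.17, -0.04, 0.03, -0.168], [1, 0.6, 0.17, -0.23, -0.054, 0.04, -0.225], [1, 0.7, 0.2, -0.27, -0.065, 0.047, -0.275]],
])

```text
clock: 6.88
tool_pos: [0.4905, 0.0885, 0.2129]
eef_rot: [0.124, 0.954, -0.004, 0.274]
contact_force: [0.7, 0.1, -2.6]
opening: 0.131
```

```bash
python3 - <<'E'
from h import *
rep(); P=dpos(45,0,110);print(P)
goal(P,R1)
E
```

```text
t 6.88 deck mm [ 68.4 -49.6 137.1] F deck [-0.72  0.18 -2.61] open 0.131 q [-0.34  0.58 -0.18  2.45  2.26  0.54  0.18]
[[-0.981, 0.19, 0.03], [0.189, 0.981, -0.048], [-0.039, -0.041, -0.998]]
[0.4864946  0.13836682 0.17776279]
row [0.1113, 0.1509, 0.0798] [-0.0143, 0.0111, -0.0607] | mm [33.4 45.3 24. ] deg 11.4 rows 1.1
```

Request:
play_rows([
  [[1, 0.06, 0.09, 0, -0.008, 0.006, -0.03], [1, 0.111, 0.151, 0.08, -0.014, 0.011, -0.061], [1, 0.111, 0.151, 0.08, -0.014, 0.011, -0.061], [1, 0.111, 0.151, 0.08, -0.014, 0.011, -0.061]],
])

```text
clock: 7.38
tool_pos: [0.4869, 0.1366, 0.1778]
eef_rot: [0.028, 0.966, -0.008, 0.259]
contact_force: [-0.3, -0.6, -3.2]
opening: 0.131
```

```bash
python3 - <<'E'
from h import *
rep(); P=dpos(35,0,58)
goal(P,R1)
for n in ["side","top"]: cv2.imwrite(f"pics/{n}3.png",cv2.resize(vision.snapshot(n)[110:270,190:390,::-1],None,fx=3.5,fy=3.5,interpolation=cv2.INTER_CUBIC))
E
```

```text
t 7.38 deck mm [ 45.4  -1.7 109.8] F deck [-1.84 -0.59 -2.64] open 0.131 q [-0.41  0.67 -0.2   2.43  2.31  0.57  0.24]
[[-1.0, 0.003, 0.0], [0.003, 1.0, -0.004], [-0.0, -0.004, -1.0]]
row [0.0347, 0.0062, 0.1727] [-0.0012, 0.0, -0.001] | mm [10.4  1.9 51.8] deg 0.3 rows 0.8
```

View pics/side3.png

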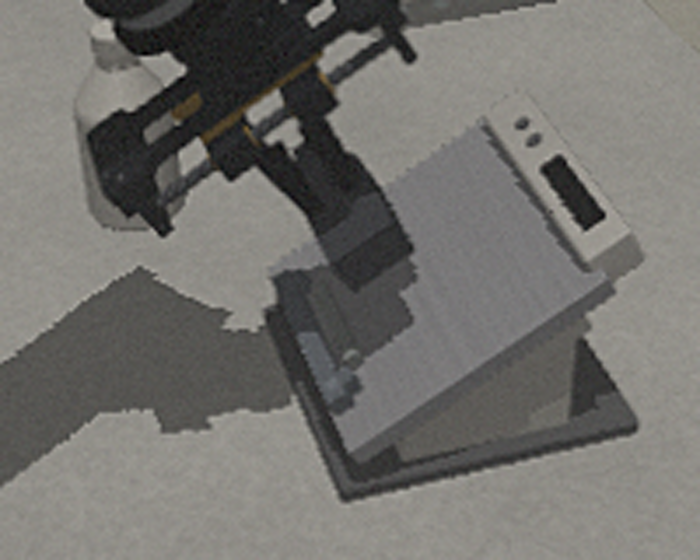

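Request:
play_rows([
  [[1, 0.02, 0.005, 0.08, -0.001, 0, -0.001], [1, 0.035, 0.006, 0.14, -0.001, 0, -0.001], [1, 0.035, 0.006, 0.16, -0.001, 0, -0.001], [1, 0.035, 0.006, 0.17, -0.001, 0, -0.001], [1, 0.035, 0.006, 0.175, -0.001, 0, -0.001]],
])

```text
clock: 8.1
tool_pos: [0.5043, 0.1374, 0.1283]
eef_rot: [0.026, 0.965, -0.007, 0.26]
contact_force: [-0.0, -0.2, -2.5]
opening: 0.135
```

```bash
python3 - <<'E'
from h import *
rep(); goal(dpos(35,0,53),R1)
E
```

```text
t 8.1 deck mm [35.7 -0.  58.2] F deck [-1.27 -0.19 -2.17] open 0.135 q [-0.36  0.81 -0.25  2.41  2.4   0.68  0.18]
[[-1.0, -0.001, 0.002], [-0.001, 1.0, 0.0], [-0.002, 0.0, -1.0]]
row [0.0024, 0.0001, 0.0174] [0.0, 0.0006, 0.0002] | mm [0.7 0.  5.2] deg 0.1 rows 0.1
```

Request:
play_rows([
  [[1, 0.002, 0, 0.008, 0, 0, 0], [1, 0.002, 0, 0.014, 0, 0, 0], [1, 0.002, 0, 0.014, 0, 0, 0]],
])

```text
clock: 8.48
tool_pos: [0.5059, 0.1374, 0.1243]
eef_rot: [0.026, 0.965, -0.007, 0.26]
contact_force: [-0.2, 0.1, -3.4]
opening: 0.132
```

```bash
python3 - <<'E'
from h import *
rep()
E
```

```text
t 8.47 deck mm [35.1  0.  54. ] F deck [-1.86  0.06 -2.82] open 0.132 q [-0.36  0.82 -0.25  2.41  2.4   0.69  0.18]
[[-1.0, -0.0, 0.002], [-0.0, 1.0, 0.0], [-0.002, 0.0, -1.0]]
```

Request:
play_rows([
  [[1, 0, 0, 0.003, 0, 0, 0], [1, 0, 0, 0.006, 0, 0, 0], [1, 0, 0, 0.006, 0, 0, 0]],
])

```text
clock: 8.85
tool_pos: [0.5064, 0.1371, 0.1236]
eef_rot: [0.026, 0.965, -0.007, 0.26]
contact_force: [-4.9, -0.8, 6.7]
opening: 0.133
```

```bash
python3 - <<'E'
from h import *
rep()
E
```

```text
t 8.85 deck mm [35.2 -0.2 53.1] F deck [-0.87 -1.08  8.21] open 0.133 q [-0.36  0.82 -0.25  2.41  2.41  0.69  0.18]
[[-1.0, -0.001, 0.003], [-0.001, 1.0, 0.0], [-0.003, 0.0, -1.0]]
```

Request:
play_rows([
  [[1, 0.01, 0.001, -0.002, 0, 0, 0], [1, 0.025, 0.001, -0.002, 0, 0, 0], [1, 0.038, 0.001, -0.002, 0, 0, 0], [1, 0.048, 0.001, -0.002, 0, 0, 0], [1, 0.048, 0.001, -0.002, 0, 0, 0]],
])

```text
clock: 9.48
tool_pos: [0.4939, 0.1382, 0.1167]
eef_rot: [0.026, 0.965, -0.007, 0.26]
contact_force: [0.9, -0.1, -2.5]
opening: 0.134
```

```bash
python3 - <<'E'
from h import *
rep()
E
```

```text
t 9.47 deck mm [20.9  0.2 53.4] F deck [-0.52 -0.08 -2.62] open 0.134 q [-0.37  0.84 -0.27  2.45  2.41  0.75  0.14]
[[-1.0, -0.001, 0.003], [-0.001, 1.0, 0.0], [-0.003, 0.0, -1.0]]
```

Request:
play_rows([
  [[1, 0.006, 0, 0.001, 0, 0, 0], [1, 0.012, 0, 0.001, 0, 0, 0], [1, 0.016, 0, 0.002, 0, 0, 0], [1, 0.016, 0, 0.002, 0, 0, 0]],
])

```text
clock: 9.98
tool_pos: [0.4914, 0.1382, 0.115]
eef_rot: [0.026, 0.965, -0.007, 0.262]
contact_force: [0.2, -1.7, 8.1]
opening: 0.13
```

```bash
python3 - <<'E'
from h import *
rep()
E
```

```text
t 9.97 deck mm [17.9  0.1 53.2] F deck [ 4.35 -1.73  6.85] open 0.13 q [-0.37  0.85 -0.28  2.46  2.42  0.77  0.12]
[[-1.0, -0.0, 0.008], [-0.0, 1.0, 0.0], [-0.008, 0.0, -1.0]]
```

Request:
play_rows([
  [[1, 0.01, 0, -0.001, 0, 0, 0], [1, 0.014, 0, -0.001, 0, 0, 0], [1, 0.014, 0, -0.001, 0, 0, 0], [1, 0.014, 0, -0.001, 0, 0, 0]],
])

```text
clock: 10.48
tool_pos: [0.4903, 0.1384, 0.1147]
eef_rot: [0.027, 0.964, -0.007, 0.266]
contact_force: [4.0, -0.7, 8.3]
opening: 0.134
```

```bash
python3 - <<'E'
from h import *
rep()
E
```

```text
t 10.47 deck mm [16.7  0.2 53.5] F deck [ 7.65 -0.51  5.21] open 0.134 q [-0.37  0.85 -0.29  2.46  2.42  0.79  0.11]
[[-1.0, 0.001, 0.015], [0.001, 1.0, 0.0], [-0.015, 0.0, -1.0]]
```

```bash
python3 - <<'E'
from h import *
T=vision.snapshot("top");S=vision.snapshot("side")
f=lambda im,x,y,w,h,k:np.clip(cv2.resize(im[y:y+h,x:x+w,::-1],None,fx=k,fy=k,interpolation=cv2.INTER_CUBIC).astype(float)*1.6,0,255).astype(np.uint8)
cv2.imwrite("pics/s4.png",f(S,250,170,110,85,6)); cv2.imwrite("pics/t4.png",f(T,200,190,110,80,6))
rep()
E
```

```text
t 10.57 deck mm [16.7  0.2 53.5] F deck [ 7.97 -0.86  4.91] open 0.133 q [-0.37  0.85 -0.29  2.46  2.42  0.79  0.11]
[[-1.0, 0.001, 0.015], [0.001, 1.0, 0.0], [-0.015, 0.0, -1.0]]
```

View pics/s4.png

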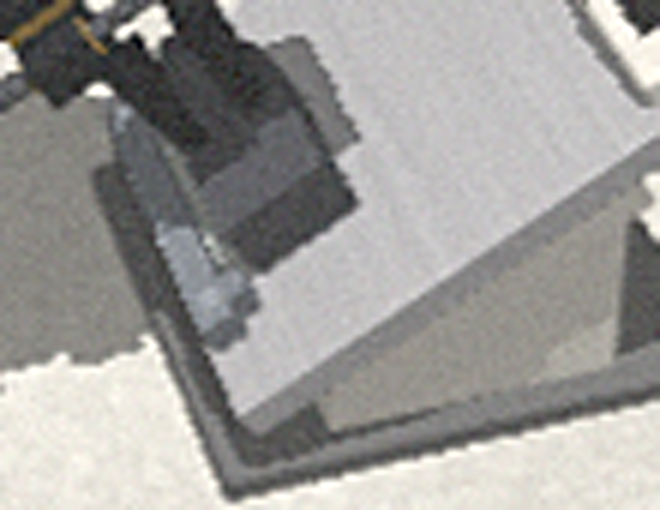

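View pics/t4.png

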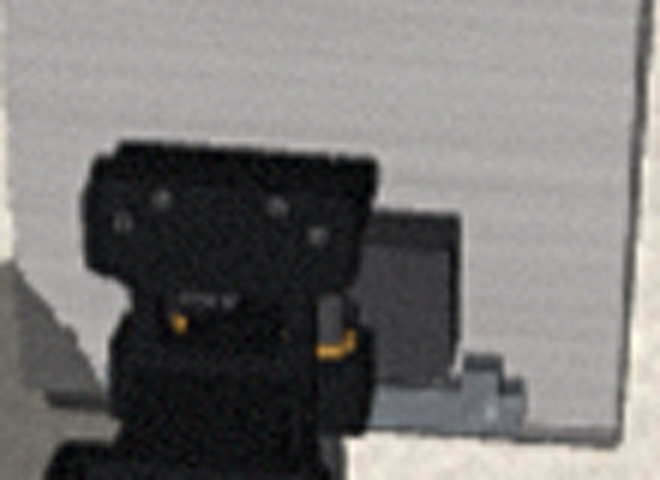

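Request:
play_rows([
  [[1, 0.016, 0, 0, 0, 0.004, 0], [1, 0.022, 0, 0, 0, 0.004, 0], [1, 0.022, 0, 0, 0, 0.004, 0], [1, 0.022, 0, 0, 0, 0.004, 0], [1, 0.022, 0, 0, 0, 0.004, 0]],
])

```text
clock: 11.2
tool_pos: [0.49, 0.1384, 0.1146]
eef_rot: [0.028, 0.963, -0.007, 0.267]
contact_force: [6.2, -2.3, 16.0]
opening: 0.134
```

```bash
python3 - <<'E'
from h import *
rep()
E
```

```text
t 11.2 deck mm [16.4  0.2 53.5] F deck [13.45 -1.96 10.67] open 0.134 q [-0.37  0.86 -0.29  2.47  2.42  0.8   0.11]
[[-1.0, 0.005, 0.018], [0.005, 1.0, -0.001], [-0.018, -0.001, -1.0]]
```

Request:
play_rows([
  [[1, 0.008, 0, -0.001, 0, 0, 0], [1, 0.008, 0, -0.001, 0, 0, 0], [1, 0.008, 0, -0.001, 0, 0, 0], [1, 0.008, 0, -0.001, 0, 0, 0], [1, 0.008, 0, -0.001, 0, 0, 0]],
])

```text
clock: 11.82
tool_pos: [0.4899, 0.1384, 0.1147]
eef_rot: [0.029, 0.962, -0.007, 0.27]
contact_force: [5.5, -2.1, 6.8]
opening: 0.131
```

```bash
python3 - <<'E'
from h import *
rep(); goal(dpos(50,0,100),R1)
E
```

```text
t 11.82 deck mm [16.4  0.2 53.7] F deck [ 8.24 -1.77  3.05] open 0.131 q [-0.37  0.86 -0.29  2.47  2.42  0.81  0.1 ]
[[-1.0, 0.006, 0.024], [0.006, 1.0, -0.001], [-0.024, -0.001, -1.0]]
row [-0.1157, -0.0003, -0.1516] [-0.0003, 0.0075, -0.0018] | mm [-34.7  -0.1 -45.5] deg 1.4 rows 0.9
```

Request:
play_rows([
  [[1, -0.02, 0, -0.01, 0, 0.003, 0], [1, -0.06, 0, -0.08, 0, 0.007, -0.001], [1, -0.116, 0, -0.15, 0, 0.0075, -0.002], [1, -0.116, 0, -0.15, 0, 0.0075, -0.002]],
])

```text
clock: 12.32
tool_pos: [0.4951, 0.1383, 0.1716]
eef_rot: [0.026, 0.966, -0.007, 0.258]
contact_force: [0.1, -0.4, -2.7]
opening: 0.133
```

```bash
python3 - <<'E'
from h import *
rep(); goal(dpos(80,0,105),R2)
W=Cam("wrist");cv2.imwrite("pics/w5.png",vision.snapshot("wrist")[:,:,::-1])
E
```

```text
t 12.32 deck mm [ 49.4   0.4 100.4] F deck [-1.23 -0.42 -2.39] open 0.133 q [-0.4   0.69 -0.2   2.41  2.32  0.57  0.25]
[[-1.0, -0.001, -0.001], [-0.001, 1.0, 0.0], [0.001, 0.0, -1.0]]
row [-0.1021, -0.0013, -0.0156] [-0.0003, -0.0004, 0.5002] | mm [-30.6  -0.4  -4.7] deg 90.0 rows 8.4
```

View pics/w5.png

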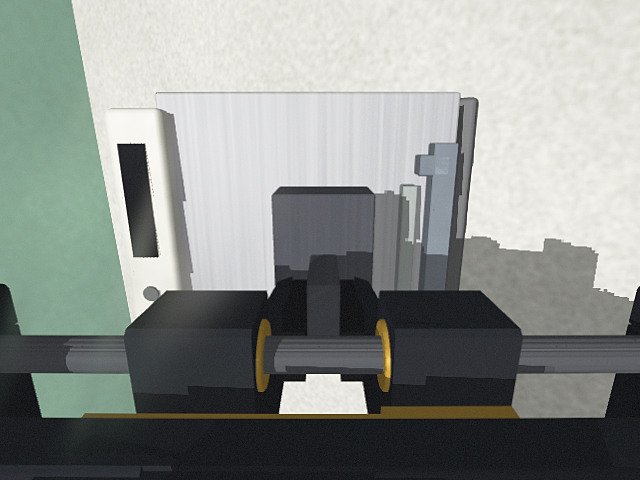

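Request:
play_rows([
  [[1, -0.1, 0, -0.015, 0, 0, 0.055], [1, -0.1, 0, -0.015, 0, 0, 0.11], [1, -0.1, 0, -0.015, 0, 0, 0.165], [1, -0.1, 0, -0.015, 0, 0, 0.22], [1, -0.1, 0, -0.015, 0, 0, 0.28]],
])

```text
clock: 13.0
tool_pos: [0.5166, 0.1367, 0.1869]
eef_rot: [0.436, 0.863, 0.102, 0.233]
contact_force: [-0.5, 0.1, -3.7]
opening: 0.125
```

```bash
python3 - <<'E'
from h import *
rep(); goal(dpos(75,0,100),R2)
E
```

```text
t 13.0 deck mm [ 75.7  -0.  102.9] F deck [-2.25  0.11 -2.94] open 0.125 q [-0.26  0.66 -0.38  2.34  2.07  0.57 -0.33]
[[-0.635, 0.772, -0.008], [0.772, 0.635, -0.001], [0.005, -0.007, -1.0]]
row [0.0015, -0.0018, 0.0095] [-0.0026, -0.0007, 0.2191] | mm [ 0.5 -0.5  2.9] deg 39.4 rows 3.7
```

Request:
play_rows([
  [[1, 0, 0, 0, 0, 0, 0.055], [1, 0, 0, 0.01, -0.002, 0, 0.11], [1, 0, 0, 0.01, -0.002, 0, 0.165], [1, 0, 0, 0.01, -0.003, -0.001, 0.219], [1, 0, 0, 0.01, -0.003, -0.001, 0.219]],
])

```text
clock: 13.62
tool_pos: [0.5165, 0.1363, 0.1821]
eef_rot: [0.701, 0.665, 0.176, 0.187]
contact_force: [-0.4, -0.0, -2.7]
opening: 0.129
```

```bash
python3 - <<'E'
from h import *
rep(); goal(dpos(60,0,57),R2)
W=Cam("wrist");cv2.imwrite("pics/w6.png",vision.snapshot("wrist")[:,:,::-1])
E
```

```text
t 13.62 deck mm [73.2 -0.4 98.7] F deck [-1.7  -0.03 -2.13] open 0.129 q [-0.14  0.71 -0.57  2.34  1.99  0.69 -0.93]
[[-0.003, 1.0, -0.004], [1.0, 0.003, -0.001], [-0.001, -0.004, -1.0]]
row [0.0015, -0.0435, 0.1391] [-0.0012, 0.0002, 0.0008] | mm [  0.5 -13.1  41.7] deg 0.3 rows 0.7
```

View pics/w6.png

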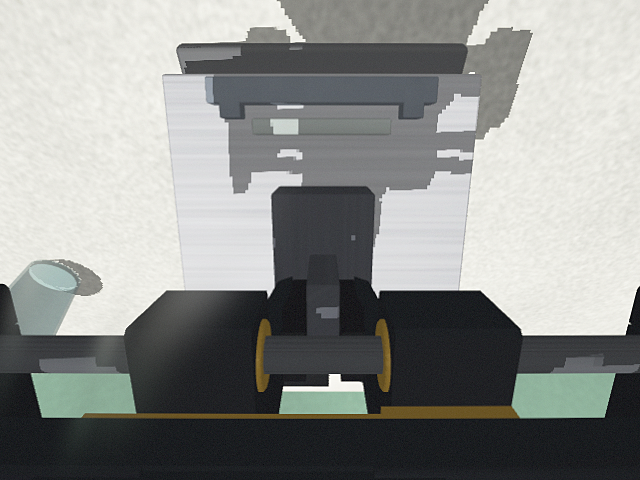

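Request:
play_rows([
  [[1, 0.001, -0.03, 0.06, -0.001, 0, 0.001], [1, 0.001, -0.043, 0.11, -0.001, 0, 0.001], [1, 0.001, -0.043, 0.135, -0.001, 0, 0.001], [1, 0.001, -0.043, 0.145, -0.001, 0, 0.001], [1, 0.001, -0.043, 0.15, -0.001, 0, 0.001]],
])

```text
clock: 14.3
tool_pos: [0.5281, 0.1361, 0.1372]
eef_rot: [0.701, 0.665, 0.178, 0.188]
contact_force: [0.8, 0.5, -3.2]
opening: 0.134
```

```bash
python3 - <<'E'
from h import *
rep(); goal(dpos(60,0,53),R2)
E
```

```text
t 14.3 deck mm [60.8 -0.  54. ] F deck [-0.9   0.56 -3.14] open 0.134 q [-0.13  0.83 -0.58  2.34  2.11  0.79 -1.02]
[[-0.002, 1.0, 0.001], [1.0, 0.002, -0.001], [-0.001, 0.001, -1.0]]
row [0.0002, -0.0028, 0.0034] [0.0002, 0.0002, 0.0005] | mm [ 0.  -0.8  1. ] deg 0.1 rows 0.0
```

Request:
play_rows([
  [[1, 0, 0, 0.003, 0, 0, 0], [1, 0, -0.01, 0.003, 0, 0, 0], [1, 0, -0.022, 0.003, 0, 0, 0], [1, 0, -0.034, 0.003, 0, 0, 0], [1, 0, -0.042, 0.003, 0, 0, 0]],
])

```text
clock: 14.92
tool_pos: [0.5176, 0.1368, 0.1302]
eef_rot: [0.701, 0.665, 0.178, 0.189]
contact_force: [0.2, 0.4, -1.8]
opening: 0.135
```

```bash
python3 - <<'E'
from h import *
rep()
E
```

```text
t 14.93 deck mm [48.2  0.1 53.2] F deck [-0.73  0.37 -1.67] open 0.135 q [-0.13  0.85 -0.6   2.37  2.13  0.83 -1.06]
[[-0.002, 1.0, 0.001], [1.0, 0.002, -0.0], [-0.0, 0.001, -1.0]]
```

Request:
play_rows([
  [[1, 0, -0.01, 0.003, 0, 0, 0], [1, 0, -0.02, 0.004, 0, 0, 0], [1, 0, -0.028, 0.004, 0, 0, 0], [1, 0, -0.035, 0.004, 0, 0, 0], [1, 0, -0.035, 0.004, 0, 0, 0]],
])

```text
clock: 15.55
tool_pos: [0.5123, 0.1377, 0.1269]
eef_rot: [0.7, 0.664, 0.182, 0.192]
contact_force: [-1.8, -1.6, 17.0]
opening: 0.134
```

```bash
python3 - <<'E'
from h import *
rep()
E
```

```text
t 15.55 deck mm [41.9  0.7 53.1] F deck [ 6.98 -1.68 15.55] open 0.134 q [-0.14  0.86 -0.61  2.39  2.15  0.88 -1.1 ]
[[-0.001, 1.0, 0.012], [1.0, 0.001, 0.0], [-0.0, 0.012, -1.0]]
```

Request:
play_rows([
  [[1, 0, -0.002, -0.001, 0, 0, 0], [1, 0, -0.01, -0.001, 0, 0, 0], [1, 0, -0.016, -0.001, 0, 0, 0], [1, 0, -0.016, -0.001, 0, 0, 0]],
])

```text
clock: 16.05
tool_pos: [0.5105, 0.1379, 0.1264]
eef_rot: [0.699, 0.662, 0.184, 0.195]
contact_force: [3.1, -2.2, 11.2]
opening: 0.13
```

```bash
python3 - <<'E'
from h import *
rep()
E
```

```text
t 16.05 deck mm [40.2  0.8 53.5] F deck [ 8.35 -2.06  8.1 ] open 0.13 q [-0.15  0.87 -0.61  2.4   2.16  0.9  -1.12]
[[-0.0, 1.0, 0.019], [1.0, 0.0, -0.001], [-0.001, 0.019, -1.0]]
```

Request:
play_rows([
  [[1, 0, -0.012, 0, 0, 0, 0], [1, 0, -0.022, 0, 0, 0, 0], [1, 0, -0.022, 0, 0, 0, 0], [1, 0, -0.022, 0, 0, 0, 0], [1, 0, -0.022, 0, 0, 0, 0]],
])

```text
clock: 16.68
tool_pos: [0.5097, 0.138, 0.1265]
eef_rot: [0.699, 0.66, 0.189, 0.2]
contact_force: [4.6, -2.0, 18.1]
opening: 0.127
```

```bash
python3 - <<'E'
from h import *
rep()
E
```

```text
t 16.68 deck mm [39.4  0.9 54. ] F deck [13.08 -1.73 13.33] open 0.127 q [-0.15  0.88 -0.62  2.41  2.17  0.93 -1.14]
[[0.002, 0.999, 0.034], [1.0, -0.002, -0.002], [-0.002, 0.034, -0.999]]
```

Request:
play_rows([
  [[1, 0, -0.015, 0, 0.012, 0, 0], [1, 0, -0.018, 0.002, 0.022, 0, 0], [1, 0, -0.018, 0.002, 0.026, 0, 0], [1, 0, -0.018, 0.002, 0.026, 0, 0], [1, 0, -0.018, 0.002, 0.026, 0, 0]],
])

```text
clock: 17.3
tool_pos: [0.5112, 0.1378, 0.1262]
eef_rot: [0.706, 0.665, 0.166, 0.177]
contact_force: [7.2, -3.0, 12.9]
opening: 0.135
```

```bash
python3 - <<'E'
from h import *
rep()
S=vision.snapshot("side")
f=lambda im,x,y,w,h,k:np.clip(cv2.resize(im[y:y+h,x:x+w,::-1],None,fx=k,fy=k,interpolation=cv2.INTER_CUBIC).astype(float)*1.6,0,255).astype(np.uint8)
cv2.imwrite("pics/s7.png",f(S,250,150,120,95,6))
E
```

```text
t 17.3 deck mm [40.6  0.7 53.1] F deck [12.8  -2.56  7.45] open 0.135 q [-0.14  0.84 -0.59  2.36  2.1   0.8  -1.04]
[[0.005, 0.999, -0.033], [1.0, -0.005, -0.004], [-0.004, -0.033, -0.999]]
```

View pics/s7.png

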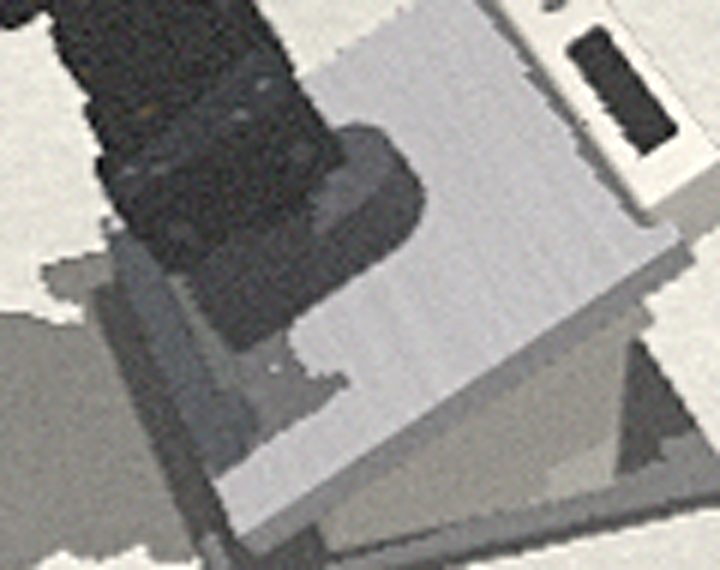

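Request:
play_rows([
  [[1, 0, -0.018, 0.001, -0.006, 0, 0], [1, 0, -0.024, 0.001, -0.009, 0, 0], [1, 0, -0.024, 0.001, -0.009, 0, 0], [1, 0, -0.024, 0.001, -0.009, 0, 0], [1, 0, -0.024, 0.001, -0.009, 0, 0]],
])

```text
clock: 17.98
tool_pos: [0.5098, 0.1379, 0.1263]
eef_rot: [0.703, 0.661, 0.18, 0.193]
contact_force: [4.4, -3.1, 21.6]
opening: 0.138
```

```bash
python3 - <<'E'
from h import *
rep()
E
```

```text
t 17.98 deck mm [39.4  0.8 53.8] F deck [14.76 -2.86 16.45] open 0.138 q [-0.15  0.86 -0.61  2.39  2.14  0.88 -1.11]
[[0.007, 1.0, 0.01], [1.0, -0.007, -0.006], [-0.005, 0.01, -1.0]]
```

Request:
play_rows([
  [[1, 0, 0, 0, 0, 0, 0], [1, 0, 0, 0, -0.003, 0, 0], [0.3, 0, 0, 0, -0.003, 0, 0], [0.3, 0, 0, 0, -0.003, 0, 0], [0.3, 0, 0, 0, -0.003, 0, 0]],
])

```text
clock: 18.6
tool_pos: [0.5096, 0.138, 0.1259]
eef_rot: [0.702, 0.66, 0.183, 0.196]
contact_force: [-0.3, 0.6, 0.1]
opening: 0.347
```

```bash
python3 - <<'E'
from h import *
rep(); goal(dpos(39.4,0,53),R2)
S=vision.snapshot("side");cv2.imwrite("pics/w8.png",vision.snapshot("wrist")[:,:,::-1])
f=lambda im,x,y,w,h,k:np.clip(cv2.resize(im[y:y+h,x:x+w,::-1],None,fx=k,fy=k,interpolation=cv2.INTER_CUBIC).astype(float)*1.6,0,255).astype(np.uint8)
cv2.imwrite("pics/s8.png",f(S,250,150,120,95,6))
E
```

```text
t 18.6 deck mm [39.   0.9 53.6] F deck [-0.23  0.61  0.27] open 0.347 q [-0.15  0.87 -0.61  2.4   2.15  0.9  -1.12]
[[0.006, 1.0, 0.019], [1.0, -0.006, -0.005], [-0.005, 0.019, -1.0]]
row [-0.003, 0.0012, 0.0019] [0.006, 0.0017, -0.002] | mm [-0.9  0.4  0.6] deg 1.2 rows 0.1
```

View pics/w8.png

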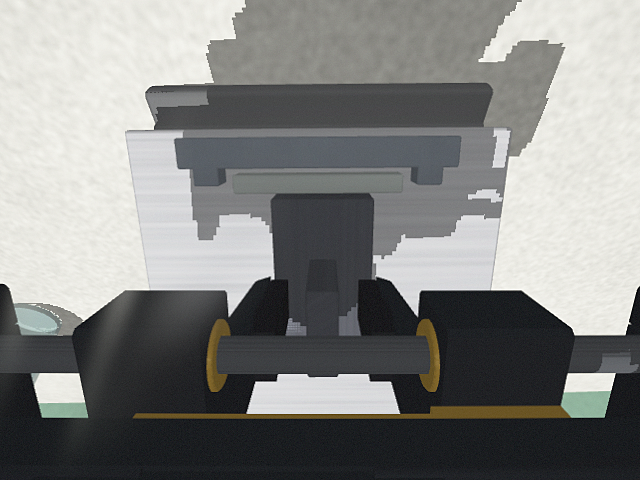

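View pics/s8.png

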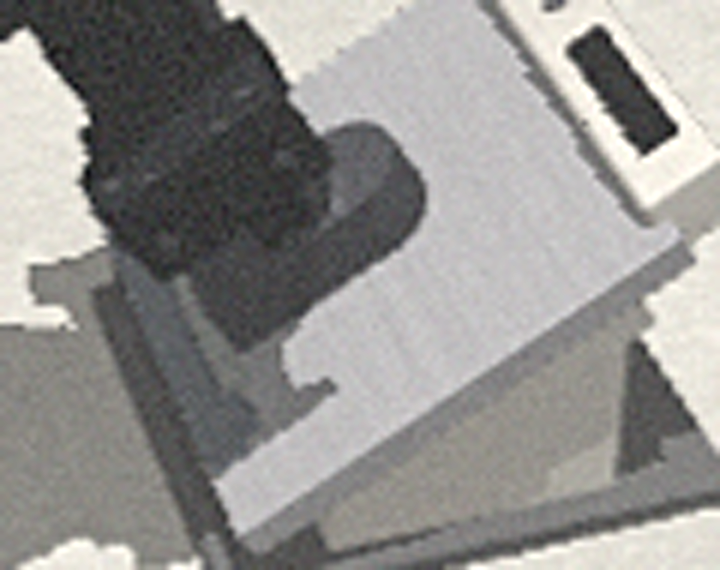

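Request:
play_rows([
  [[0.3, -0.002, 0.002, -0.002, 0.006, 0.001, -0.002], [0.3, -0.002, 0.002, -0.002, 0.006, 0.001, -0.002], [1, -0.002, 0.002, -0.002, 0.006, 0.001, -0.002], [1, -0.002, 0.002, -0.002, 0.006, 0.001, -0.002], [1, -0.002, 0.002, -0.002, 0.006, 0.001, -0.002]],
], force=50)

```text
clock: 19.32
tool_pos: [0.5099, 0.1376, 0.1268]
eef_rot: [0.701, 0.664, 0.177, 0.189]
contact_force: [0.3, 0.8, 0.1]
opening: 0.132
```

```bash
python3 - <<'E'
from h import *
rep()
E
```

```text
t 19.32 deck mm [39.8  0.5 54.2] F deck [ 0.26  0.81 -0.08] open 0.132 q [-0.14  0.86 -0.61  2.39  2.14  0.86 -1.09]
[[0.0, 1.0, 0.0], [1.0, -0.0, -0.002], [-0.002, 0.0, -1.0]]
```

Re-gripped square and unloaded; press again, about a second, with little normal force.

Request:
play_rows([
  [[1, 0, -0.008, 0.001, 0, 0, 0], [1, 0, -0.016, 0.002, 0.002, 0, 0], [1, 0, -0.016, 0.002, 0.004, 0, 0], [1, 0, -0.016, 0.002, 0.004, 0, 0], [1, 0, -0.016, 0.002, 0.004, 0, 0]],
])

```text
clock: 19.95
tool_pos: [0.509, 0.1377, 0.1262]
eef_rot: [0.702, 0.664, 0.176, 0.188]
contact_force: [1.5, -1.8, 11.8]
opening: 0.133
```

```bash
python3 - <<'E'
from h import *
rep()
E
```

```text
t 19.95 deck mm [38.7  0.6 54.1] F deck [ 7.3  -1.67  9.36] open 0.133 q [-0.14  0.86 -0.61  2.39  2.14  0.86 -1.09]
[[0.001, 1.0, -0.003], [1.0, -0.001, -0.003], [-0.003, -0.003, -1.0]]
```

Request:
play_rows([
  [[1, 0, -0.02, -0.001, 0.003, 0, 0], [1, 0, -0.024, -0.001, 0.004, 0, 0], [1, 0, -0.024, -0.001, 0.004, 0, 0], [1, 0, -0.024, -0.001, 0.004, 0, 0], [1, 0, -0.024, -0.001, 0.004, 0, 0]],
])

```text
clock: 20.58
tool_pos: [0.5084, 0.1377, 0.1262]
eef_rot: [0.703, 0.662, 0.177, 0.189]
contact_force: [8.6, -1.8, 10.7]
opening: 0.13
```

```bash
python3 - <<'E'
from h import *
rep();cv2.imwrite("pics/w9.png",vision.snapshot("wrist")[:,:,::-1])
E
```

```text
t 20.57 deck mm [38.2  0.6 54.3] F deck [12.86 -1.31  4.9 ] open 0.13 q [-0.15  0.86 -0.61  2.39  2.14  0.87 -1.1 ]
[[0.005, 1.0, -0.0], [1.0, -0.005, -0.005], [-0.005, -0.0, -1.0]]
```

View pics/w9.png

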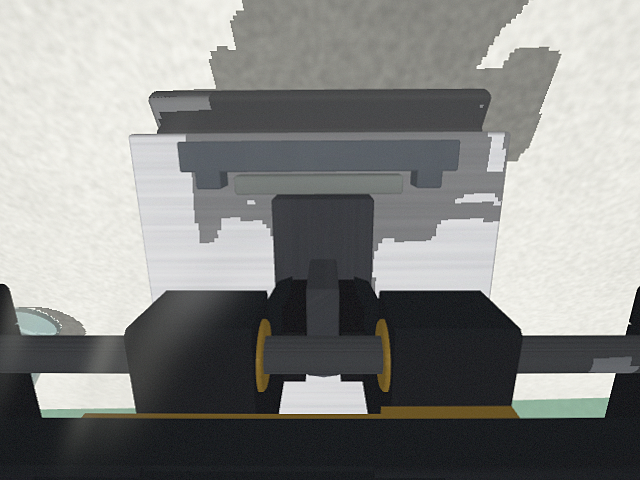

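```bash
python3 - <<'E'
from h import *
W=Cam("wrist")
def dk(uv,z): 
    P=W.onplane(uv,dpos(0,0,z),zd); return ((P-O)@D*1e3).round(1)
print("sq end z28",dk([(274,195),(372,195)],28)); print("bar rear z13",dk([(236,175.5),(402,175.5)],13)); print("bar front z13",dk([(236,193),(402,192)],13)); print("stop front z14 (-17)",dk([(225,170.5),(412,169.5)],14))
print("expected bar out px", W.proj([dpos(0,40,13),dpos(-6,40,13),dpos(-17,40,14)]).round(1))
E
```

```text
sq end z28 [[ -7.4 -19.8  28. ]
 [ -7.3  22.8  28. ]]
bar rear z13 [[-14.5 -39.4  13. ]
 [-14.2  38.6  13. ]]
bar front z13 [[ -6.3 -40.   13. ]
 [ -6.5  39.   13. ]]
stop front z14 (-17) [[-16.9 -44.2  14. ]
 [-17.1  42.9  14. ]]
expected bar out px [[403.3 205.5]
 [404.  193. ]
 [405.7 169.7]]
```

Request:
play_rows([
  [[1, 0, -0.01, 0, 0.002, 0, 0], [1, 0, -0.004, 0, 0, 0, 0], [0.2, 0, -0.002, 0, 0, 0, 0.001], [0, 0, -0.002, 0, 0, 0, 0.001], [0, 0, -0.002, 0, 0, 0, 0.001]],
])

```text
clock: 21.25
tool_pos: [0.5072, 0.1378, 0.1254]
eef_rot: [0.704, 0.662, 0.176, 0.188]
contact_force: [0.5, 0.6, 0.0]
opening: 0.447
```

Request:
play_rows([
  [[0, 0, 0, 0, 0, 0, 0], [0, 0, 0, -0.05, 0, 0, 0], [0, 0, 0, -0.2, 0, 0, 0], [0, 0, 0, -0.35, 0, 0, 0], [0, 0, 0, -0.35, 0, 0, 0]],
])

```text
clock: 21.88
tool_pos: [0.454, 0.1418, 0.2196]
eef_rot: [0.703, 0.662, 0.179, 0.189]
contact_force: [1.1, -0.2, 0.1]
opening: 0.5
```

```bash
python3 - <<'E'
from h import *
rep();W=Cam("wrist");cv2.imwrite("pics/w10.png",vision.snapshot("wrist")[:,:,::-1])
S=vision.snapshot("side");T=vision.snapshot("top")
cv2.imwrite("pics/s10.png",S[:,:,::-1]);cv2.imwrite("pics/t10.png",T[:,:,::-1])
E
```

```text
t 21.88 deck mm [ 37.7   1.7 162.5] F deck [ 1.02 -0.1  -0.52] open 0.5 q [-0.21  0.59 -0.62  2.46  1.91  0.72 -1.01]
[[0.005, 1.0, 0.003], [1.0, -0.005, -0.002], [-0.002, 0.003, -1.0]]
```

View pics/w10.png

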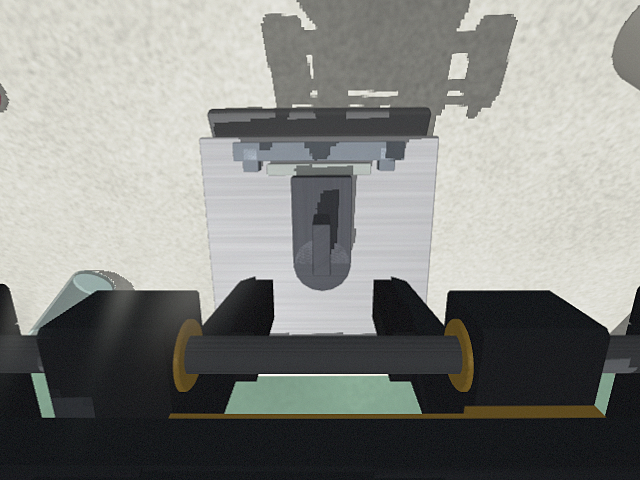

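View pics/s10.png

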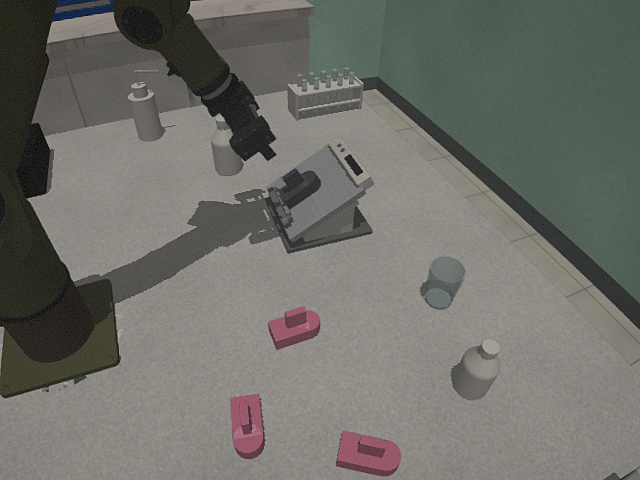

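```bash
python3 - <<'E'
from h import *
W=Cam("wrist")
def dk(uv,z): 
    P=W.onplane(uv,dpos(0,0,z),zd); return ((P-O)@D*1e3).round(1)
print("sq end",dk([(293,177),(352,177)],28),"tip",dk([(322,290)],28),"bar rear",dk([(268,164),(371,164)],13))
a=cv2.imread("pics/side0.png").astype(int);b=cv2.imread("pics/s10.png").astype(int)
for n,(x,y,w,h) in dict(big=(205,112,15,65),beaker=(420,250,50,65),small=(445,335,60,70)).items(): print(n,np.abs(a-b)[y:y+h,x:x+w].mean().round(2))
r.finish_job()
E
```

```text
sq end [[ -6.8 -19.9  28. ]
 [ -6.6  22.6  28. ]] tip [[81.   0.4 28. ]] bar rear [[-15.3 -39.9  13. ]
 [-14.8  37.9  13. ]]
big 8.01
beaker 4.76
small 4.9
the job is handed in; nothing more can be done
```

I pressed the block's long side and then its square end against the spring bar. The job is handed in with the block released on the deck and its square end against the bar. No verdict is reported, so what follows is my own measurement.

- **Long side:** I pushed until the block stopped moving while the force kept rising, to about 13 N. At that point the tab measured x ≈ 16.4 mm on the deck, against 16.5 mm expected with the bar fully in. I held it for over a second. That bar reading rests on force and position only, because the pictures did not show the bar clearly.
- **Square end:** In the first press the gripper rocked by about ±0.034 rad, so I released the block, gripped it again squarely and pressed a second time. At full push the camera put the bar about 6.3 mm in (6 mm is its full travel).
- **At hand-in:** The square end measured about 6.7 mm down the slope from where the bar face sits when out, and about 1.4 mm off the bar's middle. The rounded tip was at x = 81 mm. The block lay along the slope and looked flat in the pictures. The gripper was clear, about 110 mm above its grasp height.
- **Bottles and beaker:** They look unmoved in the side view. A before-and-after pixel comparison showed small differences for the beaker and smaller bottle. The larger bottle's was higher, with the arm close by in the picture, so I can't read it as a clean check.
- **Time:** About 22 s of the 53 s allowed.

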